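Draw out the tea rack and point things out

TASK

Show a guest round the tea rack: with a fingertip behind its front panel, draw the white pull-out rack fully out to its stop. Then point at the taller of the two glass mugs and after that at the spoon notch in the sugar pot's lid, each time holding the fingertips there for two seconds from straight above, about two to four centimetres over the middle of the mug's mouth or over the notch, without contact. Do not touch the things on the rack or the tin, bowl and spoon beside it, let everything stay standing, and finish with the hand clear and the rack left out.

Things in the scene. Friction and masses are not known exactly. Their poses are not given: they have to be found in the camera images.
- rack (a joint): How far the rack has been drawn out along its runner, in m: 0 fully in, 0.075 fully out at the stop; it starts between 0 and 0.012. It slides level towards the robot, along -x of panel_top, with about 2 N of friction, and stays where it is left.
- panel_top (a point): Middle of the top edge of the rack's front panel; moves with the rack. x points level into the rack (away from the robot), y along the panel, z up. The panel is an upright white plastic wall 12 mm thick (6 mm either side of this point), 250 mm wide, 100 mm high, its top 120 mm above the worktop. The tray behind it is empty, full width, for at least 58 mm from this point: fingers dip in there.
- tray_floor (a point): Point on the floor of the rack's open tray, just under panel_top (90 mm below it); same axes. Tray 420 mm long, side rims 18 mm high, back rim 50 mm. Mugs, sugar pot and squeezer stand in any order in two rows of two, 57 mm either side of the middle line, some 100 to 120 and 205 to 225 mm along x; the teapot is last, at 305 to 330 mm.
- tall_mug_mouth (a point): Centre of the mouth, at rim height, of the taller glass mug: 72 mm across, 120 mm high, loose, handle reaching 58 mm from its axis along +x. Its z is up. It rides on the rack.
- lid_notch (a point): Centre of the spoon notch, at the height of the lid's top face, in the rim of the white ceramic sugar pot's lid: a cut about 16 mm wide, 17 mm deep from the rim, dark inside. z is up, x points from the pot's axis out through the notch; the pot's axis lies 31 mm behind along -x. A knob 18 mm across rises 14 mm above the lid on the pot's axis. It rides on the rack.
- tall_mug: The taller glass mug, loose; origin at the centre of its underside, z up.
- sugar_pot: White ceramic sugar pot, lid seated and one piece with it: 80 mm across, 70 mm high to the lid's top face, 84 mm with the knob, loose; origin at the centre of its underside, x towards the notch, z up.
- short_mug: The shorter glass mug, 72 mm across, 75 mm high, handle along +x; bystander, loose on the rack; origin at the centre of its underside.
- squeezer: Grey silicone teabag squeezer, folded, standing on edge: 77 x 30 x 36 mm; bystander, loose on the rack; origin at the centre of its underside.
- teapot: Steel teapot, 102 mm across the body, 128 mm high, 187 mm from spout (+y) to handle (-y); bystander, loose at the back of the rack; origin at the centre of its underside.
- tea_tin: Aluminium tea tin, 76 mm across, 110 mm high; bystander, loose on the worktop on the left; origin at the centre of its underside.
- bowl: White ceramic bowl, 120 mm across, 55 mm high; bystander, loose on the worktop on the right; origin at the centre of its underside.
- spoon: Steel spoon, 150 mm long, lying on the worktop on the left; bystander, loose.
Mind the look-alikes: they are no part of the job. What is shaped like the tall_mug but blue is not meant. Leave any pink look-alike of the sugar_pot alone.

How it is judged (in metres and radians):
On the way, in this order (a step that is already met when the one before it is completed fails the run):
1. the rack is drawn out to within 10 mm of its stop (value of joint rack above 0.065 m), for 0.2 s.
2. the fingertips point at the tall mug: within 25 mm of its axis, grasp point 17 to 85 mm above the rim (tips about 0 to 65 mm), touching nothing, for 1.5 s (value of joint rack above 0.065 m and horizontal distance between the grasp point and tall_mug_mouth below 0.025 m and z of the grasp point in the frame of tall_mug_mouth between 0.017 and 0.085 m and contact force between the fingers and anything else below 0.1 N), for 1.5 s.
3. the fingertips point at the lid's notch: within 20 mm of its centre, grasp point 17 to 85 mm above the lid, touching nothing, for 1.5 s (value of joint rack above 0.065 m and horizontal distance between the grasp point and lid_notch below 0.02 m and z of the grasp point in the frame of lid_notch between 0.017 and 0.085 m and contact force between the fingers and anything else below 0.1 N), for 1.5 s.
At the end, for the whole second after the job is handed in: The rack is within 10 mm of its outer stop and at rest; both mugs, sugar pot, squeezer and teapot stand upright (within 0.12 rad) and still on the rack's floor inside its rims; tin, bowl and spoon are within 20 mm of where they were (value of joint rack above 0.065 m and velocity of joint rack between -0.01 and 0.01 m/s and angle between each of tall_mug, short_mug, sugar_pot, squeezer, teapot's own z axis and vertical below 0.12 rad and linear speed of each of tall_mug, short_mug, sugar_pot, squeezer, teapot below 0.02 m/s and x of tall_mug in the frame of panel_top between 0.02 and 0.41 m and y of tall_mug in the frame of panel_top between -0.12 and 0.12 m and z of tall_mug in the frame of panel_top between -0.1 and -0.082 m and x of short_mug in the frame of panel_top between 0.02 and 0.41 m and y of short_mug in the frame of panel_top between -0.12 and 0.12 m and z of short_mug in the frame of panel_top between -0.1 and -0.082 m and x of sugar_pot in the frame of panel_top between 0.02 and 0.41 m and y of sugar_pot in the frame of panel_top between -0.12 and 0.12 m and z of sugar_pot in the frame of panel_top between -0.1 and -0.082 m and x of squeezer in the frame of panel_top between 0.02 and 0.41 m and y of squeezer in the frame of panel_top between -0.12 and 0.12 m and z of squeezer in the frame of panel_top between -0.1 and -0.082 m and x of teapot in the frame of panel_top between 0.02 and 0.41 m and y of teapot in the frame of panel_top between -0.12 and 0.12 m and z of teapot in the frame of panel_top between -0.1 and -0.082 m and distance of each of tea_tin, bowl, spoon from where it was at the start of the episode below 0.02 m); the robot touches nothing.
It fails at once if the robot touches a mug, the sugar pot, the squeezer, the teapot, tin, bowl or spoon (contact force between any of the fingers, the arm and tall_mug above 0.5 N or contact force between any of the fingers, the arm and short_mug above 0.5 N or contact force between any of the fingers, the arm and sugar_pot above 0.5 N or contact force between any of the fingers, the arm and squeezer above 0.5 N or contact force between any of the fingers, the arm and teapot above 0.5 N or contact force between any of the fingers, the arm and tea_tin above 0.5 N or contact force between any of the fingers, the arm and bowl above 0.5 N or contact force between any of the fingers, the arm and spoon above 0.5 N).
It fails at once if a thing on the rack is lifted 20 mm or tipped over 0.4 rad (z of any of tall_mug, short_mug, sugar_pot, squeezer, teapot in the frame of panel_top above -0.07 m or angle between any of tall_mug, short_mug, sugar_pot, squeezer, teapot's own z axis and vertical above 0.4 rad).
It fails at once if a thing on the worktop is moved 30 mm (distance of any of tea_tin, bowl, spoon from where it was at the start of the episode above 0.03 m).
It also fails if it takes over 51 s, if anything falls off the work surface, if the arm or the gripper's body presses on something with over 40 N, if the wrist force passes 120 N, or if a joint passes its speed limit or range.

ROBOT

A 6-joint arm with a two-finger parallel gripper is mounted at the origin on the work surface. World frame = base frame: x ahead of the robot, y to its left, z up, the work surface at z = 0. Lengths are in mm, angles in rad, forces in N, time in s.
With the tool pointing down it reaches from about 300 to 1000 mm from the base axis. Payload 5.1 kg.
Tool frame: the origin (TCP) lies midway between the tips of the shut fingers; the grasp point (between the pads) lies robot.tcp_to_grasp behind it (robot.tcp_to_grasp is the distance from the TCP to the grasp point, in mm); z points along the fingers, x is the direction in which the jaws open and shut, and the axes are right-handed (so a half turn about z gives the same grasp; the last joint's range is limited). The gripper opens to 95 mm and grips with 3 to 60 N. Pads are 20 mm wide; open, the fingers measure 119 mm over their backs; the gripper's body (75 mm by 180 mm) begins 59 mm behind the grasp point.
Start: joints at [1.09, 0.124, 1.65, -0, 1.367, -0.083], TCP at [251.823, 599.224, 214.656] pointing down, gripper open.
Joint ranges: [-2.61, 2.61], [-1.02, 2.33], [0.03, 2.71], [-1.35, 4.49], [0.32, 2.68], [-2.91, 2.91]. Speed limits (rad/s): [2.57, 2.57, 3.14, 3.14, 3.14, 3.14].

INTERFACE

Orientations are given as a unit quaternion [x, y, z, w].
In Python, from workcell import readout, get_image, job, robot gives the robot as it stands.
- The arm moves only by the tool servo_tool, never from a script. Its argument "steps" is a list of rows, each a list of 7 numbers: the turn, a rotation vector about the world's x, y, z in units of 6 degrees (1.0 is 6 degrees), then the shift along the world's x, y, z in units of 30 mm (1.0 is 30 mm), then the closure, from 0 (fully open) to 1 (shut). A call has 1 to 20 rows; each row shifts and turns the pose as measured when the row begins; what a row does not reach is not made up. A row lasts 1/12 s, in which the tool goes at most 41.7 mm and 7.16 degrees, less where a joint would pass 70% of its speed; a pose out of reach is approached as far as the arm can. A call is refused whole if a number of a shift passes 1 or a number of a turn 1, either way. A call with a gripper value outside its range is refused whole. The fingers move at their own pace and stop on an object; "newtons" is the grip in N (left out, the last holds). Time passes only in rows, so rows that do not move let the fingers close. It gives the time, the measured TCP pose, the force and the opening at its end, in the units of the state.
- readout.observe(): the state, without advancing time (a new reading comes with each control period).
- get_image(name): name is "scene" or "side" or "wrist"; returns a dict with "frame" (420x560x3 uint8, red, green, blue), "K" (3x3 intrinsics, pixels), "rvec" (rotation vector, rad) and "tvec" (3), from world to camera coordinates, as OpenCV has them. Camera axes: x right, y down, z forward; pixel columns grow to the right and rows downward; lengths in mm; the calibration is good to about 2 mm. The wrist camera is an equidistant fisheye: a pixel r from the principal point sees the ray r / f radians off the axis. A picture is of the moment at which its call begins. There is no depth.
- job.close_job(): hands the job in, once; it reports no verdict.
The state is a dict: "time_s": time; "joints": joint angles; "dq": joint speeds; "tau": joint torques, N m; "position": TCP position; "tcp_rot": TCP orientation; "contact_force": force on the tool from outside, world axes, zero at the start; "moment": the same for the moment, N m; "finger_gap": opening from 0.0 (shut) to 1.0 (fully open).
Only numpy, scipy, OpenCV 4.12 (cv2) and the standard library are available. Lean on these libraries where they do the work, as an engineer would, in place of code of your own. Each camera call takes 0.05 s, during which the arm holds its last target. There are 200 camera calls.

## Working session

There is one attempt and no reset: what is moved stays moved. The work goes in short steps, Python scripts to look and compute and a tool call to move; the robot and the scene stay as the last step left them, time stands still between calls to the robot, and variables do not carry over. Pictures are saved under pics/ and viewed, about 8 in all and at most 12, crops included, and the job is handed in when it is done.

Besides the shell and the picture viewer there is one more tool, called after "Call:" as name([rows], argument=value, ...), one row to a line, values as JSON. servo_tool: Moves the arm, as the interface text tells. Its arguments: {"type":"object","properties":{"steps":{"type":"array"},"newtons":{"type":"number"}},"required":["steps"]}

```bash
mkdir -p pics
cat > h.py <<'E'
import numpy as np, cv2
from workcell import readout, get_image, job, robot
def grab(n,f):
    d=get_image(n); cv2.imwrite('pics/%s.png'%f,d['frame'][:,:,::-1]); np.savez('pics/%s.npz'%f,**d); return d
def ray(d,u,v):
    K=np.array(d['K']);R,_=cv2.Rodrigues(np.array(d['rvec'],float));t=np.array(d['tvec'],float).ravel()
    c=-R.T@t; r=R.T@np.linalg.inv(K)@[u,v,1.]; return c,r/np.linalg.norm(r)
def onz(d,u,v,z):
    c,r=ray(d,u,v); return c+r*(z-c[2])/r[2]
def proj(d,p):
    return cv2.projectPoints(np.array(p,float).reshape(-1,3),np.array(d['rvec'],float),np.array(d['tvec'],float),np.array(d['K'],float),None)[0].reshape(-1,2)
E
python3 - <<'E'
from h import *
a=grab('scene','s0');b=grab('side','d0')
for d in(a,b): print(ray(d,280,210),d['K'][0][0])
s=readout.observe();print(s,robot.tcp_to_grasp)
E
```

```text
(array([941.228826  , 444.0303135 , 891.94816569]), array([-0.37510096, -0.47578899, -0.79556527])) 410.04044473951024
(array([ 269.77536483, -882.21524281,  639.47274562]), array([ 0.3100455 ,  0.81066641, -0.49668074])) 421.8946879030505
{'time_s': 0.1, 'joints': array([ 1.09039426e+00,  1.24445136e-01,  1.65149384e+00, -9.43977320e-06,
        1.36748315e+00, -8.25710186e-02]), 'dq': array([-0.0011961 , -0.00253786, -0.00360202,  0.00066015, -0.00145035,
       -0.0007909 ]), 'tau': array([ 1.59757907e-03, -4.18878365e+01, -3.61097968e+01,  7.77623174e-02,
        4.60873672e-02, -3.84958958e-05]), 'position': array([251.57597587, 598.73570563, 213.53233641]), 'tcp_rot': array([ 8.32891579e-01,  5.53435436e-01, -7.98803275e-04,  4.45731902e-04]), 'contact_force': array([0.33270457, 0.04007136, 0.11194041]), 'moment': array([ 0.0072348 ,  0.01579599, -0.04757596]), 'finger_gap': 0.9979926889683343} 18.8
```

View pics/s0.png

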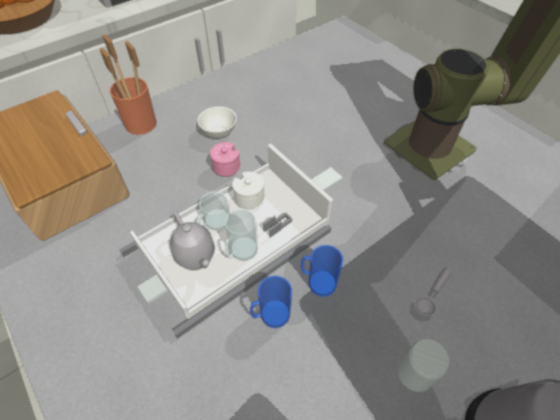

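View pics/d0.png

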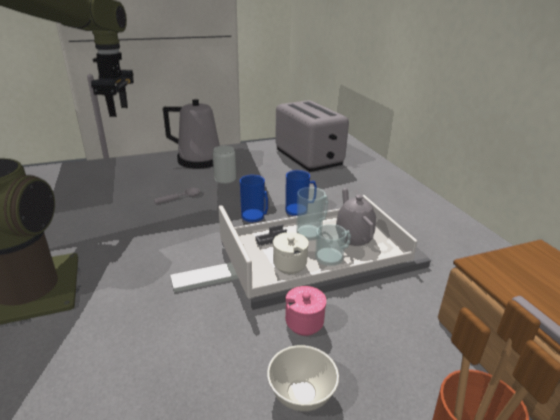

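The scene view shows the panel from about (268,155) to (328,208).
- **Mug candidates:** clear tall glass at (242,235), clear short glass at (214,210), blue ones at (275,302) and (323,270), and the tin at (423,366). I choose (242,235).
- **Pot candidates:** white at (248,190), pink at (225,159), bowl at (217,123). I choose (248,190).

Next is one close crop from both views.

Run:
```python
import cv2,numpy as np
a=cv2.imread('pics/s0.png')[140:275,190:340];b=cv2.imread('pics/d0.png')[185:285,210:360]
a=cv2.resize(a,None,fx=4,fy=4,interpolation=3)[:540,:600];b=cv2.resize(b,None,fx=4,fy=4,interpolation=3)
cv2.imwrite('pics/c1.png',a);cv2.imwrite('pics/c2.png',b)
```

```text
(no output)
```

View pics/c1.png

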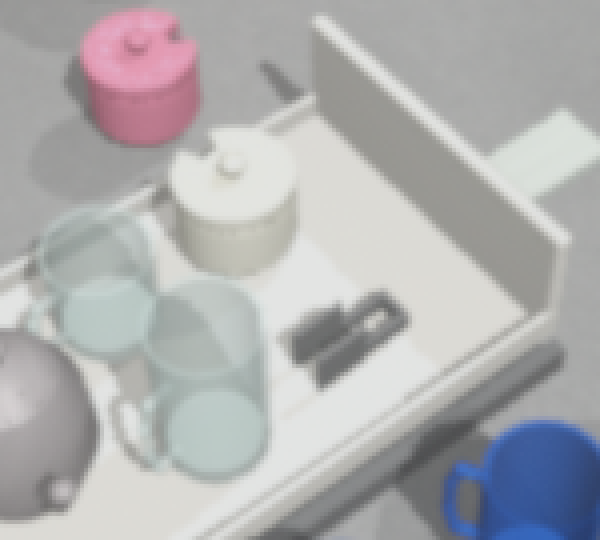

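View pics/c2.png

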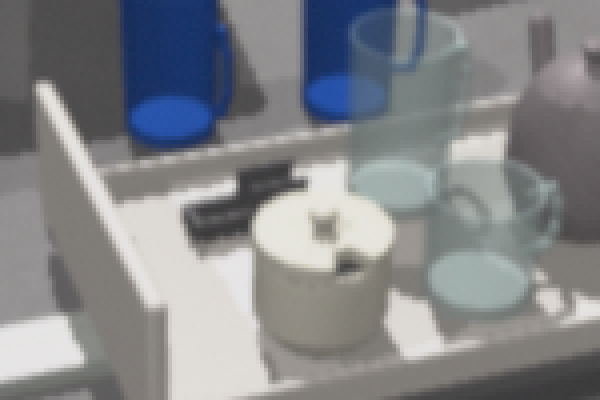

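The crops confirm the choices. In scene pixels:
- Tall mug mouth at about (241,222), base at (244,248).
- Notch at about (239,177), on the far (bowl) side of the pot.
- Panel top ends at (269.5,144.5) and (331,200).

In side pixels, the mouth is at (312,194.5), the notch at (297.5,250), and the panel ends at (221,207) and (249,261).

Run:
```python
from h import *
a=dict(np.load('pics/s0.npz'));b=dict(np.load('pics/d0.npz'))
np.set_printoptions(precision=1,suppress=True)
for n,u,v,z in[('panelR',(269.7,145),(221.5,207),120),('panelL',(330.8,199.5),(248,261),120),('mouth',(241.3,222),(312,194.7),150),('notch',(239,176.8),(297.5,250),100),('knob',(248,179.5),(290.8,239),114),('mbase',(244,248),(308,232),33),('teapotknob',(0,0),(0,0),158)]:
    c1,r1=ray(a,*u);c2,r2=ray(b,*v)
    s=np.linalg.lstsq(np.c_[r1,-r2],c2-c1,rcond=None)[0]
    print(n,onz(a,*u,z),onz(b,*v,z),'tri',(c1+s[0]*r1+c2+s[1]*r2)/2)
# pot base pixel extents, proj of blue mugs
for n,u,z in[('bluemug1',(271,288),120),('bluemug2',(326,257),120),('short',(214,200),105),('teapot top',(187,229),158),('pink',(224,151),80)]:print(n,onz(a,*u,z))
```

```text
panelR [ 463.8 -207.6  120. ] [460.4  25.8 120. ] tri [ 466.1 -139.3  195.2]
panelL [460.8  32.7 120. ] [ 459.2 -210.5  120. ] tri [454.8 -37.   20.6]
mouth [679.9 -26.1 150. ] [678.  -36.2 150. ] tri [679.9 -29.1 146.3]
notch [ 585.  -179.5  100. ] [ 581.6 -180.9  100. ] tri [ 583.3 -180.    98.8]
knob [ 578.5 -147.1  114. ] [ 575.4 -154.9  114. ] tri [ 577.2 -149.8  110.5]
mbase [678.4 -31.6  33. ] [678.3 -26.1  33. ] tri [677.9 -29.8  35.2]
teapotknob [  806.2 -1372.    158. ] [-1232.1  7211.2   158. ] tri [ 566.1 -963.2  493.4]
bluemug1 [716.9 130.6 120. ]
bluemug2 [577.5 145.4 120. ]
short [ 678.9 -150.4  105. ]
teapot top [786.2 -78.  158. ]
pink [ 554.2 -300.3   80. ]
```

Both views agree within a few mm. The panel is at x≈461, y −213..37 (middle −88) with yaw ≈0. The mouth is at (679,−29,150) and the notch at (583,−180,100). The rack starts near 0. Now I'll travel with the fingers shut and the jaw axis turned along y.

Call:
servo_tool([
  [0, 0, 0.96, 0, -0.3, 0.7, 1],
  [0, 0, 0.96, 0.2, -1, 0.7, 1],
  [0, 0, 0.96, 0.35, -1, 0, 1],
  [0, 0, 0.96, 0.35, -1, 0, 1],
  [0, 0, 0, 0.35, -1, 0, 1],
  [0, 0, 0, 0.35, -1, 0, 1],
  [0, 0, 0, 0.35, -1, 0, 1],
  [0, 0, 0, 0.35, -1, 0, 1],
  [0, 0, 0, 0.35, -1, 0, 1],
  [0, 0, 0, 0.35, -1, 0, 1],
  [0, 0, 0, 0.35, -1, 0, 1],
  [0, 0, 0, 0.35, -1, 0, 1],
  [0, 0, 0, 0.35, -1, 0, 1],
  [0, 0, 0, 0.35, -1, 0, 1],
  [0, 0, 0, 0.35, -1, 0, 1],
  [0, 0, 0, 0.35, -1, 0, 1],
  [0, 0, 0, 0.35, -1, 0, 1],
  [0, 0, 0, 0.35, -1, 0, 1],
  [0, 0, 0, 0.35, -1, 0, 1],
  [0, 0, 0, 0.35, -1, 0, 1],
], newtons=10)

```text
time_s: 1.77
position: [442.7, -6.2, 245.4]
tcp_rot: [0.693, 0.72, -0.006, 0.002]
contact_force: [0.9, 1.1, -0.4]
finger_gap: 0.004
```

Call:
servo_tool([
  [0, 0, 0, 0.5, -0.8, 0, 1],
  [0, 0, 0, 0.5, -0.8, -0.5, 1],
  [0, 0, 0, 0.4, -0.7, -0.5, 1],
  [0, 0, 0, 0.2, -0.4, -0.5, 1],
  [0, 0, 0, 0, 0, 0, 1],
  [0, 0, 0, 0, 0, 0, 1],
])

```text
time_s: 2.27
position: [492.0, -97.7, 197.6]
tcp_rot: [0.697, 0.717, -0.006, 0.002]
contact_force: [0.0, 0.1, -0.2]
finger_gap: 0.006
```

Run:
```python
from h import *
s=readout.observe();print(s['position'],s['contact_force'])
a=grab('scene','s1');cv2.imwrite('pics/s1c.png',cv2.resize(a['frame'][100:280,180:380,::-1],None,fx=3,fy=3))
print(proj(a,[s['position']]),onz(a,269.7,145,120))
```

```text
[491.99696466 -97.72549991 197.58233573] [ 0.00594333  0.06762    -0.16242682]
[[287.55291068 151.73862053]] [ 463.79238047 -207.57199045  120.        ]
```

View pics/s1c.png

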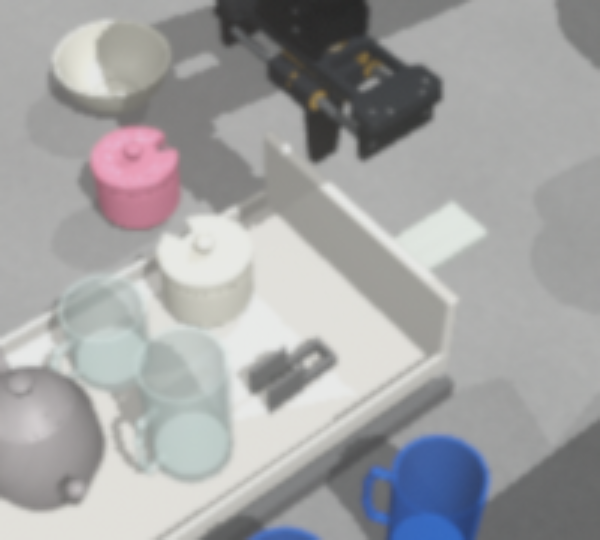

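The picture shows the tip at (287,152), exactly where calibration projects it, hovering above the space behind the panel. Dipping in now.

Call:
servo_tool([
  [0, 0, 0, 0, 0.1, -0.9, 1],
  [0, 0, 0, 0, 0.1, -0.9, 1],
  [0, 0, 0, 0, 0.1, -0.8, 1],
  [0, 0, 0, 0, 0, -0.6, 1],
  [0, 0, 0, 0, 0, -0.35, 1],
  [0, 0, 0, 0, 0, 0, 1],
])

```text
time_s: 2.82
position: [493.7, -83.2, 95.2]
tcp_rot: [0.695, 0.719, -0.003, 0.008]
contact_force: [-0.9, 0.2, 0.1]
finger_gap: 0.001
```

Call:
servo_tool([
  [0, 0, 0, -0.15, 0, 0, 1],
  [0, 0, 0, -0.15, 0, 0, 1],
  [0, 0, 0, -0.1, 0, 0, 1],
  [0, 0, 0, -0.1, 0, 0, 1],
  [0, 0, 0, -0.1, 0, 0, 1],
  [0, 0, 0, -0.12, 0, 0, 1],
  [0, 0, 0, -0.14, 0, 0, 1],
  [0, 0, 0, -0.15, 0, 0, 1],
  [0, 0, 0, -0.15, 0, 0, 1],
  [0, 0, 0, -0.15, 0, 0, 1],
])

```text
time_s: 3.65
position: [457.2, -83.2, 103.7]
tcp_rot: [0.694, 0.72, 0.002, 0.015]
contact_force: [2.0, -0.2, -2.3]
finger_gap: 0.011
```

Call:
servo_tool([
  [0.1, 0.1, 0, -0.1, 0, -0.2, 1],
  [0.1, 0.1, 0, -0.1, 0, -0.2, 1],
  [0, 0, 0, -0.15, 0, -0.1, 1],
  [0, 0, 0, -0.15, 0, -0.05, 1],
  [0, 0, 0, -0.15, 0, -0.05, 1],
  [0, 0, 0, -0.15, 0, -0.05, 1],
])

```text
time_s: 4.15
position: [433.0, -84.2, 85.1]
tcp_rot: [0.694, 0.72, 0.004, 0.001]
contact_force: [1.4, 0.6, 1.3]
finger_gap: 0.003
```

Call:
servo_tool([
  [0, 0, 0, -0.15, 0, 0, 1],
  [0, 0, 0, -0.15, 0, 0, 1],
  [0, 0, 0, -0.15, 0, 0, 1],
  [0, 0, 0, -0.12, 0, 0, 1],
  [0, 0, 0, -0.12, 0, 0, 1],
])

```text
time_s: 4.57
position: [414.0, -84.4, 85.0]
tcp_rot: [0.695, 0.719, 0.008, 0.006]
contact_force: [31.7, 1.1, -19.7]
finger_gap: 0.004
```

Call:
servo_tool([
  [0, 0, 0, -0.12, 0, 0, 1],
  [0, 0, 0, -0.12, 0, 0, 1],
  [0, 0, 0, -0.12, 0, 0, 1],
])

```text
time_s: 4.82
position: [415.3, -84.5, 85.6]
tcp_rot: [0.696, 0.717, 0.022, 0.022]
contact_force: [22.1, 0.2, -13.6]
finger_gap: 0.006
```

The rack is at its stop: force rose to about 30 N and motion halted. Backing off, rising, and looking again.

Call:
servo_tool([
  [0, 0, 0, 0.2, 0, 0, 1],
  [0, 0.2, 0, 0.2, 0, 0, 1],
  [0, 0.2, 0, 0.2, 0, 0.3, 1],
  [0, 0.2, 0, 0, 0, 0.6, 1],
  [0, 0, 0, 0, 0, 0.9, 1],
  [0, 0, 0, 0, 0, 1, 1],
  [0, 0, 0, 0, 0, 1, 1],
  [0, 0, 0, -0.5, 0, 1, 1],
  [0, 0, 0, -0.5, 0, 0.5, 1],
  [0, 0, 0, -0.5, 0, 0, 1],
  [0, 0, 0, 0, 0, 0, 1],
])

```text
time_s: 5.73
position: [371.0, -80.2, 240.7]
tcp_rot: [0.696, 0.718, -0.011, -0.018]
contact_force: [0.7, 0.1, -0.8]
finger_gap: 0.009
```

Run:
```python
from h import *
s=readout.observe();print(s['position'],s['contact_force'],s['tcp_rot'])
a=grab('scene','s2');b=grab('side','d2')
c=lambda im,y,x:cv2.resize(im[y:y+150,x:x+200,::-1],None,fx=4,fy=4,interpolation=3)
cv2.imwrite('pics/s2c.png',c(a['frame'],130,190));cv2.imwrite('pics/d2c.png',c(b['frame'],170,180))
```

```text
[371.04946584 -80.1695048  240.6985042 ] [ 0.70685148  0.10899125 -0.7890601 ] [ 0.69578381  0.71793026 -0.01110693 -0.01837587]
```

View pics/s2c.png

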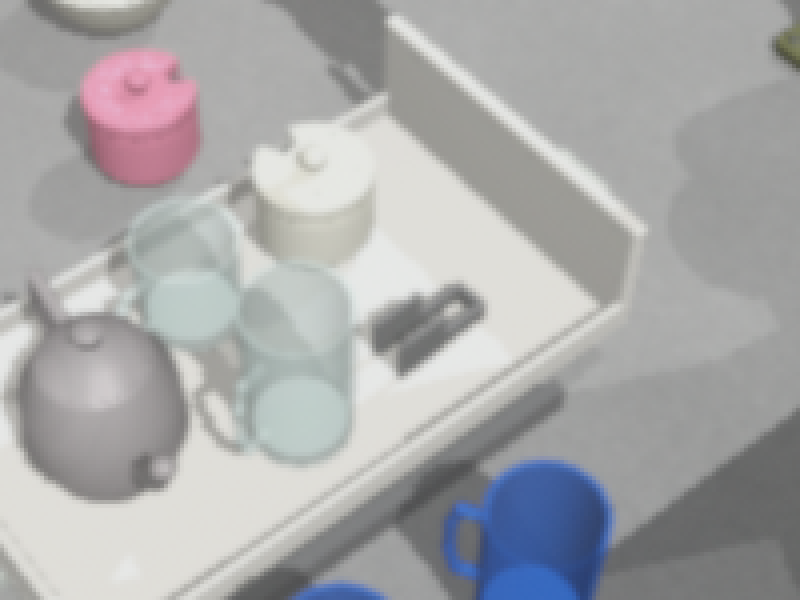

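View pics/d2c.png

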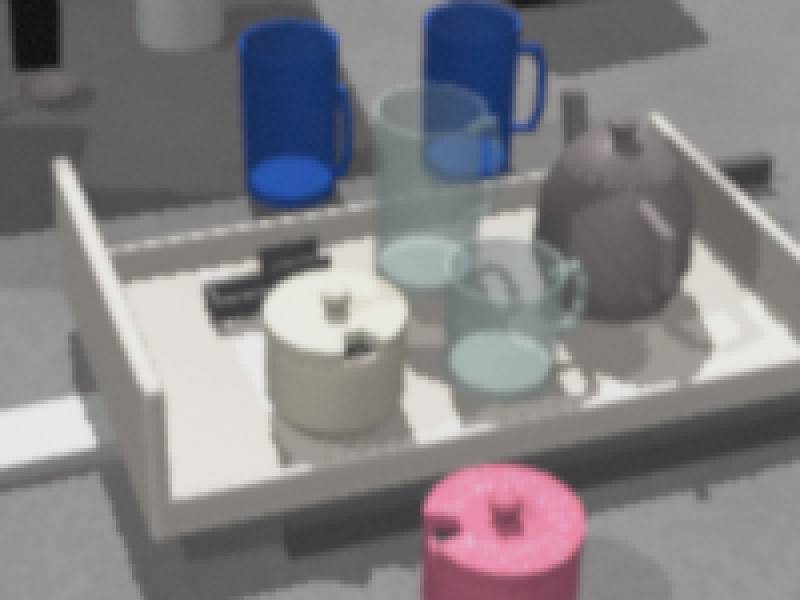

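Everything is upright and the rack is out. Scene pixels: mouth (264,207), notch (258.5,170), panel ends (288,134.5) and (349.5,187.5). Side pixels: mouth (289,198), notch (270,256), panel ends (195.5,210) and (218,267).

Run:
```python
from h import *
a=dict(np.load('pics/s2.npz'));b=dict(np.load('pics/d2.npz'))
for n,u,v,z in[('panelR',(288,134.8),(218,267),120),('panelL',(349.3,187.3),(195.5,210),120),('mouth',(264,207),(289,198),150),('notch',(258.5,170),(270,256),100)]:
    print(n,onz(a,*u,z).round(),onz(b,*v,z).round())
```

```text
panelR [ 400. -209.  120.] [ 397. -210.  120.]
panelL [398.  32. 120.] [396.  31. 120.]
mouth [615. -29. 150.] [617. -35. 150.]
notch [ 531. -168.  100.] [ 517. -183.  100.]
```

The panel moved 63 mm and then met a hard stop, so the rack is out. Targets are the mug at (616,−31) with TCP z≈180, then the notch at (519,−181) with TCP z≈132.

Call:
servo_tool([
  [-0.1, -0.2, 0, 0.5, 0.1, 0, 1],
  [0, -0.2, 0, 0.9, 0.18, 0, 1],
  [0, 0, 0, 0.9, 0.18, 0, 1],
  [0, 0, 0, 0.9, 0.18, 0, 1],
  [0, 0, 0, 0.9, 0.18, 0, 1],
  [0, 0, 0, 0.9, 0.18, 0, 1],
  [0, 0, 0, 0.9, 0.18, 0, 1],
  [0, 0, 0, 0.9, 0.18, 0, 1],
  [0, 0, 0, 0.8, 0.18, 0, 1],
  [0, 0, 0, 0.4, 0.1, 0, 1],
  [0, 0, 0, 0, 0, 0, 1],
])

```text
time_s: 6.75
position: [620.3, -24.9, 217.3]
tcp_rot: [0.696, 0.718, -0.009, -0.013]
contact_force: [-0.4, 0.1, 0.3]
finger_gap: 0.01
```

Call:
servo_tool([
  [0, -0.2, 0, -0.1, -0.1, -0.4, 1],
  [0, -0.1, 0, 0, -0.1, -0.4, 1],
  [0, 0, 0, 0, 0, -0.2, 1],
  [0, 0, 0, 0, 0, 0, 1],
  [0, 0, 0, 0, 0, 0, 1],
  [0, 0, 0, 0, 0, 0, 1],
])

```text
time_s: 7.25
position: [613.9, -29.8, 177.2]
tcp_rot: [0.695, 0.719, -0.003, -0.008]
contact_force: [-0.2, 0.7, 1.0]
finger_gap: 0.004
```

Call:
servo_tool([
  [0, 0, 0, 0, 0, 0, 1],
  [0, 0, 0, 0, 0, 0, 1],
  [0, 0, 0, 0, 0, 0, 1],
  [0, 0, 0, 0, 0, 0, 1],
  [0, 0, 0, 0, 0, 0, 1],
  [0, 0, 0, 0, 0, 0, 1],
])

```text
time_s: 7.75
position: [615.2, -29.9, 180.7]
tcp_rot: [0.695, 0.719, -0.002, -0.006]
contact_force: [0.9, -0.3, -0.6]
finger_gap: 0.006
```

Run:
```python
from h import *
s=readout.observe();print(s['position'],s['contact_force'])
a=grab('scene','s3');b=grab('side','d3')
c=lambda im,y,x:cv2.resize(im[y:y+140,x:x+130,::-1],None,fx=3,fy=3,interpolation=3)
cv2.imwrite('pics/sd3.png',np.hstack([c(a['frame'],110,210),c(b['frame'],130,220)]))
print(proj(a,[s['position']]),proj(b,[s['position']]))
```

```text
[615.22837404 -29.8819045  180.66263031] [ 0.91051722 -0.34485733 -0.55365241]
[[263.26024604 198.37911057]] [[288.02780158 186.12027799]]
```

View pics/sd3.png

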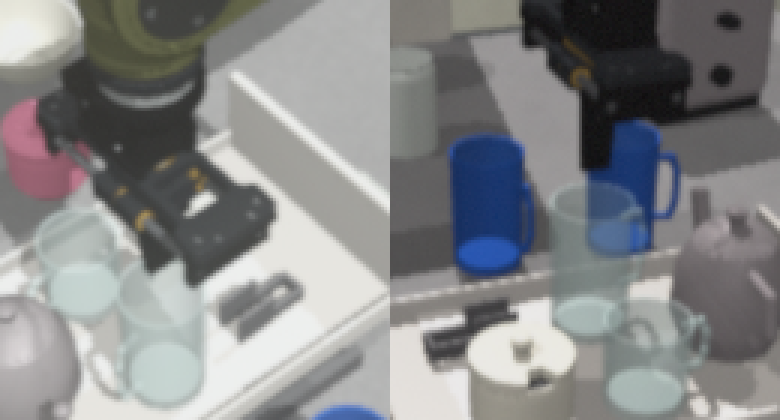

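The tip is 30 mm above the middle of the tall glass's mouth in both views: (263,198) in scene, (288,186) in side. Holding.

Call:
servo_tool([
  [0, 0, 0, 0, 0, 0, 1],
  [0, 0, 0, 0, 0, 0, 1],
  [0, 0, 0, 0, 0, 0, 1],
  [0, 0, 0, 0, 0, 0, 1],
  [0, 0, 0, 0, 0, 0, 1],
  [0, 0, 0, 0, 0, 0, 1],
  [0, 0, 0, 0, 0, 0, 1],
  [0, 0, 0, 0, 0, 0, 1],
  [0, 0, 0, 0, 0, 0, 1],
  [0, 0, 0, 0, 0, 0, 1],
  [0, 0, 0, 0, 0, 0, 1],
  [0, 0, 0, 0, 0, 0, 1],
  [0, 0, 0, 0, 0, 0, 1],
  [0, 0, 0, 0, 0, 0, 1],
])

```text
time_s: 9.02
position: [615.0, -29.9, 180.3]
tcp_rot: [0.695, 0.719, -0.002, -0.006]
contact_force: [-0.2, 0.5, -1.2]
finger_gap: 0.009
```

Call:
servo_tool([
  [0, 0, 0, 0, 0, 0, 1],
  [0, 0, 0, 0, 0, 0, 1],
  [0, 0, 0, 0, 0, 0, 1],
  [0, 0, 0, 0, 0, 0, 1],
  [0, 0, 0, 0, 0, 0, 1],
  [0, 0, 0, 0, 0, 0, 1],
  [0, 0, 0, 0, 0, 0, 1],
  [0, 0, 0, 0, 0, 0, 1],
  [0, 0, 0, 0, 0, 0, 1],
  [0, 0, 0, 0, 0, 0, 1],
  [0, 0, 0, 0, 0, 0, 1],
  [0, 0, 0, 0, 0, 0, 1],
])

```text
time_s: 10.02
position: [615.1, -29.9, 180.4]
tcp_rot: [0.695, 0.719, -0.002, -0.006]
contact_force: [-0.2, 0.1, 0.4]
finger_gap: 0.01
```

Call:
servo_tool([
  [0, 0, 0, 0, 0, 0.6, 1],
  [0, 0, 0, 0, 0, 0.6, 1],
  [0, 0, 0, -0.5, -0.8, 0.2, 1],
  [0, 0, 0, -0.5, -0.8, 0, 1],
  [0, 0, 0, -0.5, -0.8, 0, 1],
  [0, 0, 0, -0.5, -0.8, 0, 1],
  [0, 0, 0, -0.5, -0.8, 0, 1],
  [0, 0, 0, -0.4, -0.6, 0, 1],
  [0, 0, 0, -0.2, -0.3, 0, 1],
  [0, 0, 0, 0, 0, 0, 1],
  [0, 0, 0, 0, 0, 0, 1],
])

```text
time_s: 10.93
position: [518.0, -181.1, 224.6]
tcp_rot: [0.694, 0.72, -0.002, -0.005]
contact_force: [0.2, 0.1, 0.4]
finger_gap: 0.003
```

Run:
```python
from h import *
s=readout.observe();print(s['position'],s['tcp_rot'])
b=dict(np.load('pics/d3.npz'))
# dark notch blob inside the lid area of the side view, refined on the plane of the lid
g=b['frame'].astype(int).sum(2); x0,y0=262,249
m=(g[y0:y0+12,x0:x0+18]<270).astype(np.uint8)
n,l,st,ce=cv2.connectedComponentsWithStats(m); print(n,st,ce+[x0,y0])
for p in ce[1:]: print(onz(b,p[0]+x0,p[1]+y0,95).round(),onz(b,p[0]+x0,p[1]+y0,100).round())
print(proj(b,[[519,-181,100]]))
```

```text
[ 517.97878147 -181.10571977  224.5796159 ] [ 0.69419948  0.7197604  -0.00184972 -0.00535066]
2 [[  0   0  18  12 208]
 [  5   7   5   3   8]] [[270.5625     254.40865385]
 [268.875      256.875     ]]
[ 516. -178.   95.] [ 513. -185.  100.]
[[270.78890385 255.36462466]]
```

The dark blob gives about (515,−181), which agrees with the target. Descending.

Call:
servo_tool([
  [0, 0, 0, 0, 0, -0.7, 1],
  [0, 0, 0, 0, 0, -0.7, 1],
  [0, 0, 0, 0, 0, -0.6, 1],
  [0, 0, 0, 0, 0, -0.4, 1],
  [0, 0, 0, 0, 0, -0.25, 1],
  [0, 0, 0, 0, 0, 0, 1],
  [0, 0, 0, 0, 0, 0, 1],
  [0, 0, 0, 0, 0, 0, 1],
])

```text
time_s: 11.6
position: [523.4, -175.5, 144.5]
tcp_rot: [0.692, 0.722, 0.0, -0.003]
contact_force: [-1.0, -0.4, -0.8]
finger_gap: 0.006
```

Run:
```python
from h import *
s=readout.observe();print(s['position'],s['contact_force'])
a=grab('scene','s4');b=grab('side','d4')
c=lambda im,y,x:cv2.resize(im[y:y+140,x:x+130,::-1],None,fx=3,fy=3,interpolation=3)
cv2.imwrite('pics/sd4.png',np.hstack([c(a['frame'],110,200),c(b['frame'],150,210)]))
print(proj(a,[s['position']]),proj(b,[s['position']]))
```

```text
[ 523.39814925 -175.45906489  144.45879916] [-1.01553665 -0.42350256 -0.76797784]
[[258.50733908 154.97723331]] [[272.07070712 236.50741846]]
```

View pics/sd4.png

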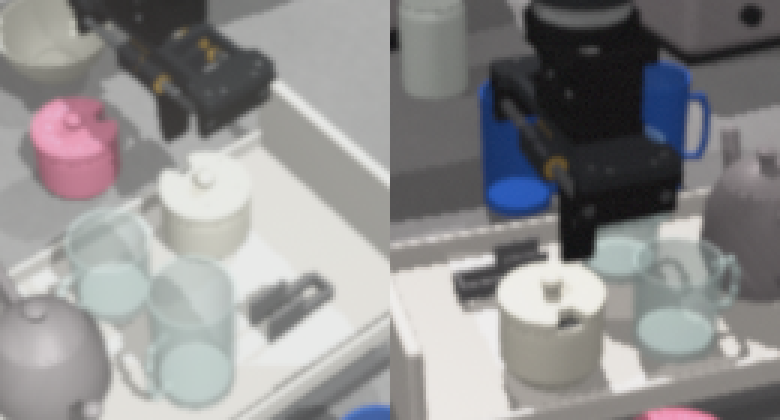

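The tip hangs at (258,155) in scene and (272,236) in side, above and near the notch at (258,167) and (270,256). It drifted about 5 mm and is 44 mm up, so I'll correct and hold.

Call:
servo_tool([
  [0, 0, 0, -0.1, -0.1, -0.2, 1],
  [0, 0, 0, -0.05, -0.1, -0.2, 1],
  [0, 0, 0, 0, 0, 0, 1],
  [0, 0, 0, 0, 0, 0, 1],
  [0, 0, 0, 0, 0, 0, 1],
  [0, 0, 0, 0, 0, 0, 1],
])

```text
time_s: 12.2
position: [519.9, -183.7, 134.7]
tcp_rot: [0.692, 0.722, 0.001, -0.0]
contact_force: [-0.5, -0.2, 0.3]
finger_gap: 0.002
```

Call:
servo_tool([
  [0, 0, 0, 0, 0, 0, 1],
  [0, 0, 0, 0, 0, 0, 1],
  [0, 0, 0, 0, 0, 0, 1],
  [0, 0, 0, 0, 0, 0, 1],
  [0, 0, 0, 0, 0, 0, 1],
  [0, 0, 0, 0, 0, 0, 1],
  [0, 0, 0, 0, 0, 0, 1],
  [0, 0, 0, 0, 0, 0, 1],
  [0, 0, 0, 0, 0, 0, 1],
  [0, 0, 0, 0, 0, 0, 1],
  [0, 0, 0, 0, 0, 0, 1],
  [0, 0, 0, 0, 0, 0, 1],
  [0, 0, 0, 0, 0, 0, 1],
  [0, 0, 0, 0, 0, 0, 1],
  [0, 0, 0, 0, 0, 0, 1],
  [0, 0, 0, 0, 0, 0, 1],
  [0, 0, 0, 0, 0, 0, 1],
  [0, 0, 0, 0, 0, 0, 1],
  [0, 0, 0, 0, 0, 0, 1],
  [0, 0, 0, 0, 0, 0, 1],
])

```text
time_s: 13.87
position: [520.3, -183.7, 135.2]
tcp_rot: [0.692, 0.722, 0.002, 0.0]
contact_force: [0.3, -0.8, -0.2]
finger_gap: 0.001
```

Call:
servo_tool([
  [0, 0, 0, 0, 0, 0, 1],
  [0, 0, 0, 0, 0, 0, 1],
  [0, 0, 0, 0, 0, 0, 1],
  [0, 0, 0, 0, 0, 0, 1],
  [0, 0, 0, 0, 0, 0, 1],
  [0, 0, 0, 0, 0, 0, 1],
  [0, 0, 0, 0, 0, 0, 1],
  [0, 0, 0, 0, 0, 0, 1],
  [0, 0, 0, 0, 0, 0, 1],
  [0, 0, 0, 0, 0, 0, 1],
])

```text
time_s: 14.7
position: [520.3, -183.7, 135.2]
tcp_rot: [0.692, 0.722, 0.002, 0.0]
contact_force: [0.2, 0.0, -1.0]
finger_gap: 0.006
```

Held for 2.5 s, 35 mm above the lid. Now rising straight up and away.

Call:
servo_tool([
  [0, 0, 0, 0, 0, 0.5, 1],
  [0, 0, 0, 0, 0, 0.9, 1],
  [0, 0, 0, 0, 0, 0.9, 1],
  [0, 0, 0, 0, 0, 0.9, 1],
  [0, 0, 0, 0, 0, 0.9, 1],
  [0, 0, 0, -0.8, 0.3, 0.3, 1],
  [0, 0, 0, -0.8, 0.3, 0, 1],
  [0, 0, 0, -0.8, 0.3, 0, 1],
  [0, 0, 0, -0.8, 0.3, 0, 1],
  [0, 0, 0, -0.4, 0, 0, 1],
  [0, 0, 0, 0, 0, 0, 1],
  [0, 0, 0, 0, 0, 0, 1],
  [0, 0, 0, 0, 0, 0, 1],
])

```text
time_s: 15.78
position: [407.0, -145.5, 273.2]
tcp_rot: [0.692, 0.722, 0.002, 0.0]
contact_force: [-0.4, 0.5, -0.0]
finger_gap: 0.006
```

Run:
```python
from h import *
s=readout.observe();print(s['position'],s['contact_force'])
a=grab('scene','s5')
o=np.load('pics/s2.npz')['frame'];d=cv2.absdiff(o,a['frame']).max(2)
print('rack area diff',d[130:270,180:350].mean(),(d[130:270,180:350]>40).sum())
cv2.imwrite('pics/s5c.png',a['frame'][:,:,::-1])
```

```text
[ 406.97708433 -145.47677493  273.15635728] [-0.42204606  0.5391816  -0.04738786]
rack area diff 2.6835714285714287 256
```

View pics/s5c.png

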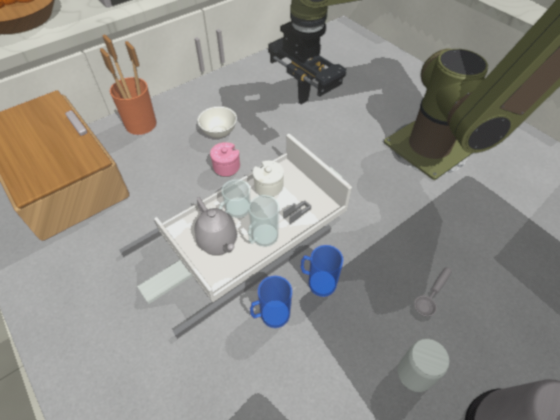

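The rack is still out, with its panel at (288–349, 135–187). Everything is standing, the hand is clear, and the tin, bowl and spoon are unmoved. Handing in.

```bash
python3 -c "
from workcell import job;print(job.close_job())"
```

```text
the job is handed in; nothing more can be done
None
```

I drew the rack out by its front panel and pointed at the tall glass mug and then the lid notch. I handed the job in at about 16 s; no verdict is reported.

- **Rack:** I pulled until it met a hard stop at about 30 N. The panel had moved about 63–64 mm in the images. That is 75 mm only if the rack started near 12 mm out, and I did not measure the start, so the stop force is the main evidence. The rack area looked the same in the last picture as right after the pull.
- **Tall mug:** I held the tips about 30 mm above the middle of its mouth for over 2 s, and two views confirmed the position.
- **Lid notch:** I held the tips about 35 mm above it for over 2 s. One scene-camera reading of the notch was about 15 mm off. I used the side camera and the earlier measurement instead, which agreed within a few millimetres. The first descent drifted about 8 mm sideways, and I corrected it before the hold.
- **Last check:** The final picture shows everything on the rack upright and the hand clear of it. The tin, bowl and spoon look unmoved; I judged that by eye. The wrist force was only noise.

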